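# Tip the brass wall spacers into the canister

## Task

Put away the four brass picture spacers lying in the open chute: swing the canister's cover fully aside, then lift the chute by its fin, hold its spout close above the canister's mouth and tilt it so that all four slide in. Set the empty chute back down flat on the desk and leave the cover open; do not touch the spacers with the gripper, and leave the loupe, film tin and slide box where they are.

Things in the scene. Friction and masses are not known exactly. Their poses are not given: they have to be found in the camera images.
- canister: Steel canister fixed to the desk, 84 mm across, 85 mm tall, narrowing from 58 mm up to a round open mouth; inside floor 5 mm up. Origin: centre of its underside. z up; +x points from its axis to the cover's hinge post at its side.
- mouth (a point): Centre of the canister's open mouth, at its rim, 85 mm above the desk. The clear opening is 50 mm across, the rim 58 mm.
- cover (a joint): Angle (rad) of the cover, a level grey disc 62 mm across, 5 mm thick, just above the mouth, that swivels about the hinge post. 0 = centred over the mouth (its knob 48 mm from the hinge along the canister's -x); grows anticlockwise from above to the stop at 2.6 = fully aside. Starts at 0 to 0.3; needs about 1 N at the knob; stays where left.
- cover_knob (a point): Grip point on the cover's round upright black knob, 16 mm across, standing 30 mm above the disc at its centre, 48 mm from the hinge axis. This point is on the knob's axis 9 mm below its top, about 114 mm above the desk.
- cover_hinge (a point): Point on the cover's vertical hinge axis, 48 mm from the canister's axis, at the cover's underside, 87 mm above the desk. The post is 12 mm thick and carries the cover's 20 mm steel boss, up to 97 mm above the desk.
- chute: Bare aluminium chute, about 180 g, lying on the desk: a flat-bottomed open trough 183 mm long, 3 mm floor, 22 mm high sides above it, closed at the tail. Inside 44 mm wide, narrowing over the last 80 mm to 28 mm at the open spout (37 mm outside). Origin: on the underside, centre line, 100 mm behind the spout end, 83 mm ahead of the tail. +x points to the spout, z up.
- fin (a point): Grip point in the chute's black plastic fin handle, near its balance point: 66 mm above the chute's underside, 5 mm behind its origin. The fin is 14 mm thick (chute y), 46 mm long (chute x), from 42 to 84 mm above the underside, on a bridge 58 mm wide (y) and 30 mm long (x) under which the spacers pass.
- spout (a point): Middle of the spout's lip, on the trough floor at the open end: 100 mm ahead of the chute's origin along +x, 3 mm above the underside.
- loupe: Bystander: black magnifying loupe, 48 mm across, 44 mm tall. Origin: centre of its underside.
- film_tin: Bystander: flat round aluminium film tin, 70 mm across, 24 mm tall. Origin: centre of its underside.
- slide_box: Bystander: small cardboard slide box, 110 x 60 x 50 mm. Origin: centre of its underside.
- spacer0: One of four loose polished brass spacers, plain cylinders 12 mm across and 12 mm long, standing in the tail half of the chute; they begin to slide when the trough is tilted about 15 to 23 degrees. Origin: centre of one end face.
- spacer1: One of four loose polished brass spacers, plain cylinders 12 mm across and 12 mm long, standing in the tail half of the chute; they begin to slide when the trough is tilted about 15 to 23 degrees. Origin: centre of one end face.
- spacer2: One of four loose polished brass spacers, plain cylinders 12 mm across and 12 mm long, standing in the tail half of the chute; they begin to slide when the trough is tilted about 15 to 23 degrees. Origin: centre of one end face.
- spacer3: One of four loose polished brass spacers, plain cylinders 12 mm across and 12 mm long, standing in the tail half of the chute; they begin to slide when the trough is tilted about 15 to 23 degrees. Origin: centre of one end face.
Mind the look-alikes: they are no part of the job. What is meant by the chute is not green or orange, and is the larger of those in its own colour.

How it is judged:
On the way, in this order (a step that is already met when the one before it is completed fails the run):
1. the cover is swung fully aside (beyond 2.1 rad) while the chute still lies level (value of joint cover above 2.1 rad and angle between chute's own z axis and vertical below 0.26 rad), for 0.2 s.
2. the chute, held with its spout within 60 mm of the centre of the mouth and above the rim, is tilted by more than 15 degrees (angle between chute's own z axis and vertical above 0.26 rad and distance between spout and mouth below 0.06 m and z of spout in the frame of mouth above -0.02 m and value of joint cover above 2.1 rad), for 0.2 s.
At the end, for the whole second after the job is handed in: All four spacers lie at rest inside the canister (within 38 mm of its axis, below 65 mm), the cover is still swung aside (beyond 2.1 rad of 2.6), and the chute stands released and still, flat on the desk (underside within 6 mm, level within about 4.5 degrees) (horizontal distance between each of spacer0, spacer1, spacer2, spacer3 and canister below 0.038 m and height (world z) of each of spacer0, spacer1, spacer2, spacer3 below 0.065 m and linear speed of each of spacer0, spacer1, spacer2, spacer3 below 0.05 m/s and value of joint cover above 2.1 rad and angle between chute's own z axis and vertical below 0.08 rad and height (world z) of chute below 0.006 m and linear speed of chute below 0.02 m/s); the robot touches nothing.
It fails at once if a spacer is touched by the gripper (contact force between the fingers and spacer0 above 0.3 N or contact force between the fingers and spacer1 above 0.3 N or contact force between the fingers and spacer2 above 0.3 N or contact force between the fingers and spacer3 above 0.3 N).
It fails at once if a bystander is moved more than 25 mm (distance of any of loupe, film_tin, slide_box from where it was at the start of the episode above 0.025 m).
It also fails if it takes over 72 s, if anything falls off the work surface, if the arm or the gripper's body presses on something with over 40 N, if the wrist force passes 120 N, or if a joint passes its speed limit or range.

## Robot

A 7-joint arm with a two-finger parallel gripper is mounted at the origin on the work surface. World frame = base frame: x ahead of the robot, y to its left, z up, the work surface at z = 0. Lengths are in m, angles in rad, forces in N, time in s.
With the tool pointing down it reaches from about 0.35 to 0.9 m from the base axis. Payload 8.1 kg.
Tool frame: the origin (TCP) lies at the centre of the arm's flange, where the gripper is bolted on; the fingertips stand 178 mm ahead of it and the grasp point (between the pads) lies 159 mm ahead of it; z points along the fingers, y is the line along which they close (so a half turn about z gives the same grasp; the last joint's range is limited). The gripper opens to 92 mm and grips with 3 to 60 N. Pads are 19 mm wide; open, the fingers measure 130 mm over their backs; the gripper's body (75 mm by 190 mm) begins 47 mm behind the grasp point.
Start: joints at [1.198, 0.434, 0.025, 1.573, -0.012, 1.134, -0.075], TCP at [0.167, -0.602, 0.405] pointing down, gripper open.
Joint ranges: [-2.62, 2.62], [-0.44, 2.09], [-1.27, 1.32], [0.08, 2.57], [-1.32, 4.46], [0.12, 2], [-2.74, 2.74]. Speed limits (rad/s): [2.22, 2.22, 3.01, 3.01, 3.14, 3.14, 3.14].

## Interface

Orientations are given as a rotation vector (axis times angle).
In Python, from cell import arm gives the robot as it stands. The module is installed in compiled form; this text tells all that it offers.
- The arm moves only by the shell command python3 -m inch 'ROWS' [FORCE]. ROWS is text: rows parted by semicolons, each of 5 numbers parted by spaces: the shift along the tool's x, y, z in m, then the turn about the tool's z in rad, then the finger opening in m, from 0 to 0.0918. In form: x y z roll fingers; .... A call has 1 to 5 rows; each row is the pose to reach, as a shift and turn from the pose commanded when the call began, along the tool's axes at that moment; what a row does not reach only later rows make up. A row lasts 1/10 s, in which the tool goes at most 50 mm and 8.59 degrees, less where a joint would pass 70% of its speed; a pose out of reach is approached as far as the arm can. A call with a gripper value outside its range is refused whole. The fingers move at their own pace and stop on an object; FORCE is the grip in N (left out, the last holds). Time passes only in rows, so rows that repeat a pose let the fingers close. It gives the time, the measured TCP pose, the force, the opening and the grip force at its end, in the units of the state.
- arm.observe(): the state, without advancing time (a new reading comes with each control period).
- arm.get_image(name): name is "side" or "top"; returns the picture (420x560x3 uint8, red, green, blue); there is no depth.
- arm.get_calibration(name): a dict with "intrinsics" (3x3 intrinsics, pixels), "pose" (4x4, takes a point from camera to world coordinates). Camera axes: x right, y up, looking along -z (the intrinsics and any distortion apply to the point x, -y, -z); pixel columns grow to the right and rows downward; lengths in m; the calibration is good to about 2 mm. A picture is of the moment at which its call begins. get_calibration takes no time and is no camera call.
- arm.sign_off(): hands the job in; it is judged then, once.
Trained networks look in the newest picture that a camera, given by its name, has taken for a name from the list of things; names that differ only in an ending like _2 or _b are one class to them, and where a whole thing is asked for, a point or a joint stands for the part that bears it (a point fixed in the world has none). Each returns a list of dicts, best first, with "conf" (0 to 1); they miss things now and then, are a little off and sometimes report something else, mostly with a low value. They report only what shows in the picture. A call takes as long as a camera call. They do not tell look-alikes from the thing itself.
- arm.look_for(camera, query): "point" ([row, column] in pixels, amid what is visible of it).
- arm.silhouettes(camera, query): "region" (420x560 bool, what is visible of it) and "point" ([row, column] in pixels, amid what is visible of it).
- arm.place_of(camera, query): "point" ([row, column] in pixels: a listed point, or the origin of a listed thing).
The state is a dict: "clock": time; "joints": joint angles; "dq": joint speeds; "joint_efforts": joint torques, N m; "position": TCP position; "ee_rot": TCP orientation; "force": force on the tool from outside, world axes, zero at the start; "ft_torque": the same for the moment, N m; "width": opening from 0.0 (shut) to 1.0 (fully open); "gripper_force": force on a finger pad.
Only numpy, scipy, OpenCV 4.12 (cv2) and the standard library are available. Lean on these libraries where they do the work, as an engineer would, in place of code of your own. Each camera call takes 0.05 s, during which the arm holds its last target. There are 200 camera calls.

## Working session

There is one attempt and no reset: what is moved stays moved. The work goes in short steps, Python scripts to look and compute and a shell command to move; the robot and the scene stay as the last step left them, time stands still between calls to the robot, and variables do not carry over. Pictures are saved under pics/ and viewed, at most 10 in all, crops included, and the job is handed in when it is done.

```bash
mkdir -p pics; ls; cat > h.py <<'E'
import numpy as np,cv2
from cell import arm
from scipy.spatial.transform import Rotation as R
def ray(cam,p):
    c=arm.get_calibration(cam);K=np.array(c['intrinsics']);T=np.array(c['pose'])
    d=np.linalg.inv(K)@[p[1],p[0],1]; d=T[:3,:3]@[d[0],-d[1],-d[2]]
    return T[:3,3],d/np.linalg.norm(d)
def at_z(cam,p,z):
    o,d=ray(cam,p); return o+d*(z-o[2])/d[2]
def proj(cam,P):
    c=arm.get_calibration(cam);K=np.array(c['intrinsics']);T=np.array(c['pose'])
    q=T[:3,:3].T@(np.array(P)-T[:3,3]); u=K@[q[0],-q[1],-q[2]]; return u[1]/u[2],u[0]/u[2]
def snap(cam,name):
    im=arm.get_image(cam); cv2.imwrite('pics/'+name,im[:,:,::-1]); return im
def st():
    s=arm.observe(); print(s['clock'],np.round(s['position'],4),np.round(R.from_rotvec(s['ee_rot']).as_matrix(),3).tolist(),np.round(s['force'],1),round(s['width'],3),np.round(s['joints'],3))
E
python3 - <<'E'
from h import *
np.set_printoptions(precision=4,suppress=True)
st()
a=snap('top','t0.png');b=snap('side','s0.png')
for c in('top','side'):
    k=arm.get_calibration(c);print(c,k)
    for q,z in(('mouth',.085),('cover_knob',.114),('cover_hinge',.087),('canister',0),('chute',0),('fin',.066),('spout',.003),('loupe',0),('film_tin',0),('slide_box',0)):
        for r in arm.place_of(c,q)[:3]: print(c,q,round(r['conf'],2),np.round(r['point']),at_z(c,r['point'],z)[:2])
E
```

```text
pics
0.0 [ 0.1665 -0.6022  0.4039] [[0.964, 0.266, -0.001], [0.266, -0.964, 0.002], [-0.0, -0.002, -1.0]] [-0.2  0.6 -0.8] 0.998 [ 1.198  0.435  0.025  1.574 -0.012  1.134 -0.075]
top {'intrinsics': array([[388.4343,   0.    , 279.6392],
       [  0.    , 388.4343, 212.5406],
       [  0.    ,   0.    ,   1.    ]]), 'pose': array([[-0.0226,  0.9918, -0.1254,  0.4385],
       [-0.9997, -0.0233, -0.0042,  0.0906],
       [-0.0071,  0.1253,  0.9921,  0.8435],
       [ 0.    ,  0.    ,  0.    ,  1.    ]])}
top cover_knob 0.83 [204. 432.] [ 0.5401 -0.1941]
top cover_hinge 0.79 [182. 431.] [ 0.5876 -0.2064]
top cover_hinge 0.68 [227. 240.] [0.5078 0.1719]
top canister 0.98 [212. 413.] [ 0.5395 -0.1975]
top chute 0.85 [215. 230.] [0.5431 0.2037]
top chute 0.64 [179. 166.] [0.6251 0.3446]
top chute 0.55 [310. 202.] [0.3393 0.2648]
top fin 0.94 [214. 295.] [0.5329 0.0621]
top fin 0.83 [175. 158.] [0.6195 0.3419]
top fin 0.64 [311. 193.] [0.3457 0.2678]
top spout 0.93 [208. 265.] [0.5548 0.1259]
top spout 0.87 [212. 168.] [0.5512 0.337 ]
top spout 0.83 [167. 223.] [0.6492 0.2175]
top loupe 0.5
[... 570 characters left out ...]
.] [ 0.5444 -0.1934]
side cover_knob 0.76 [126. 321.] [ 0.547  -0.2048]
side cover_hinge 0.75 [128. 302.] [ 0.6013 -0.2118]
side canister 0.89 [157. 316.] [ 0.5559 -0.2101]
side chute 0.91 [306. 214.] [0.6252 0.3349]
side chute 0.8 [266. 267.] [0.5534 0.1975]
side chute 0.61 [230. 292.] [0.5343 0.0729]
side fin 0.89 [290. 207.] [0.6297 0.3417]
side fin 0.87 [250. 271.] [0.5425 0.1971]
side fin 0.85 [212. 289.] [0.5415 0.0772]
side spout 0.93 [262. 224.] [0.6512 0.2199]
side spout 0.82 [348. 392.] [0.2447 0.308 ]
side spout 0.78 [244. 278.] [0.5495 0.1281]
side loupe 0.9 [198. 241.] [0.6933 0.0124]
side film_tin 0.66 [221. 379.] [ 0.3378 -0.0282]
side slide_box 0.9 [375. 266.] [0.4639 0.4437]
```

```bash
python3 -c "
import cv2,numpy as np
a=cv2.imread('pics/t0.png');b=cv2.imread('pics/s0.png')
cv2.imwrite('pics/both.png',cv2.resize(np.vstack([a,b]),(400,600)))"
```

```text
(no output)
```

View pics/t0.png

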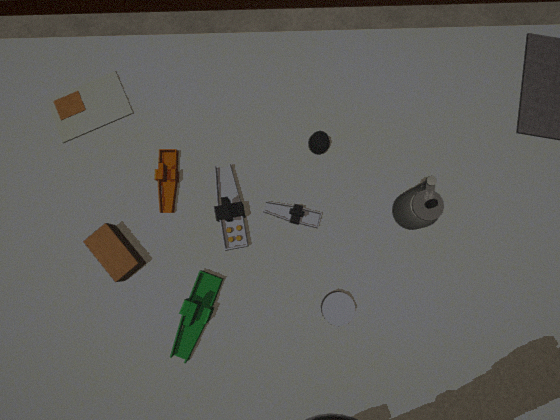

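View pics/s0.png

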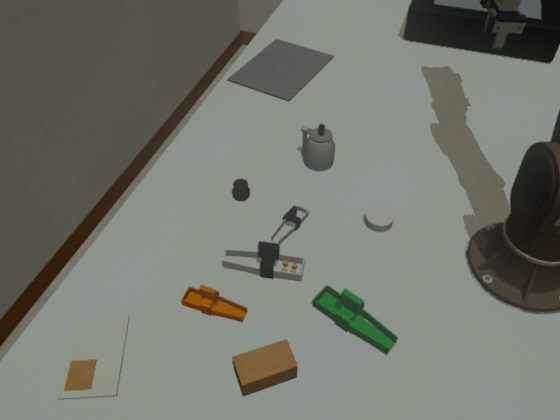

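```bash
for i in 1 2 3; do python3 -m inch '0 0 -0.7 0 0.0918;0 0 -0.7 0 0.0918;0 0 -0.7 0 0.0918;0 0 -0.7 0 0.0918;0 0 -0.7 0 0.0918'; python3 -c "
from h import *
st()"; done
```

```text
clock: 1.6
position: [0.1663, -0.6018, 0.6572]
ee_rot: [3.112, 0.422, 0.0]
force: [0.3, -0.9, -0.6]
width: 1.003
gripper_force: 0.0
1.6 [ 0.1663 -0.6018  0.6572] [[0.964, 0.266, 0.0], [0.266, -0.964, -0.001], [0.0, 0.001, -1.0]] [ 0.3 -0.9 -0.6] 1.003 [ 1.182  0.361  0.055  1.08  -0.02   1.7   -0.07 ]
clock: 2.1
position: [0.1522, -0.5487, 0.8152]
ee_rot: [3.045, 0.412, 0.022]
force: [1.6, -0.7, 0.4]
width: 0.999
gripper_force: 0.0
2.1 [ 0.1522 -0.5487  0.8152] [[0.964, 0.265, 0.023], [0.266, -0.962, -0.067], [0.005, 0.07, -0.998]] [ 1.6 -0.7  0.4] 0.999 [ 0.923  0.335  0.545  0.773 -0.204  2.002  0.042]
clock: 2.6
position: [0.1269, -0.4626, 0.8597]
ee_rot: [2.99, 0.404, 0.035]
force: [-0.7, -0.3, -1.0]
width: 1.0
gripper_force: 0.0
2.6 [ 0.1269 -0.4626  0.8597] [[0.964, 0.263, 0.039], [0.266, -0.957, -0.12], [0.006, 0.126, -0.992]] [-0.7 -0.3 -1. ] 1.0 [ 0.788  0.156  0.56   0.879 -0.102  2.002 -0.015]
```

```bash
for i in 1; do python3 -m inch '0 0 0 0 0.0918;0 0 0 0 0.0918' >/dev/null; python3 -c "
from h import *
st()";python3 -m inch '0 0 0.2 0 0.0918;0 0 0.2 0 0.0918;0 0 0.2 0 0.0918;0 0 0.2 0 0.0918;0 0 0.2 0 0.0918' >/dev/null; python3 -c "
from h import *
st()"; done
```

```text
2.8 [ 0.1279 -0.4636  0.8591] [[0.964, 0.264, 0.039], [0.266, -0.957, -0.119], [0.006, 0.125, -0.992]] [ 0.6 -0.3 -0.7] 0.999 [ 0.79   0.158  0.557  0.878 -0.103  2.002 -0.015]
3.3 [ 0.1359 -0.4865  0.6519] [[0.964, 0.264, 0.031], [0.266, -0.959, -0.103], [0.003, 0.108, -0.994]] [0.8 0.9 0.1] 1.003 [ 0.738  0.079  0.507  1.468 -0.035  1.497 -0.06 ]
```

```bash
cat >> h.py <<'E'
def pose():
    s=arm.observe(); return np.array(s['position']),R.from_rotvec(s['ee_rot']).as_matrix()
def go(*targets):
    p,M=pose(); g=p+.159*M[:,2]; print('grasp',np.round(g,4),'z',np.round(M[:,2],3),'y',np.round(M[:,1],3))
    for t in targets: print('shift',np.round(M.T@(np.array(t)-g),3))
E
python3 - <<'E'
from h import *
go((.5435,-.1995,.2),(.5435,-.1995,.118))
for c in('top','side'):
  for k in range(2):
    arm.get_image(c)
    for q,z in(('cover_knob',.114),('fin',.066),('chute',0),('spout',.003),('spacer0',.015)):
        for r in arm.place_of(c,q):
            P=at_z(c,r['point'],z)[:2]
            if np.hypot(*(P-[.56,.2]))<.11 or q=='cover_knob':print(c,q,round(r['conf'],2),np.round(r['point'],1),P.round(4))
a=at_z('top',(248.5,236.5),.025);b=at_z('top',(166,225.5),.025);print(a,b,np.arctan2(*(b-a)[1::-1]),np.linalg.norm(b-a))
r=[x for x in arm.silhouettes('top','chute') if x['region'][235,235] or x['region'][200,217]]
for x in r: 
    c,_=cv2.findContours(x['region'].astype('uint8'),0,2); print(x['conf'],cv2.minAreaRect(np.vstack(c)))
E
```

```text
grasp [ 0.1408 -0.5029  0.4938] z [ 0.031 -0.103 -0.994] y [ 0.264 -0.959  0.108]
shift [ 0.468 -0.216  0.273]
shift [ 0.468 -0.225  0.355]
top cover_knob 0.74 [202.5 432.4] [ 0.5431 -0.196 ]
top cover_knob 0.3 [254.6 119.6] [0.4584 0.3951]
top fin 0.73 [205.9 229.6] [0.5527 0.1948]
top fin 0.5 [239.1 231.2] [0.4855 0.192 ]
top chute 0.69 [211.8 229.5] [0.5493 0.2039]
top spout 0.62 [165.9 223.9] [0.6518 0.2153]
top spout 0.59 [207.  267.5] [0.5576 0.1204]
top spacer0 0.61 [225.4 240.8] [0.5174 0.1779]
top spacer0 0.42 [236.3 234.6] [0.4944 0.1914]
top spacer0 0.4 [237.  229.6] [0.4931 0.202 ]
top spacer0 0.36 [229.3 231.2] [0.5095 0.1985]
top cover_knob 0.86 [202.6 432.5] [ 0.5429 -0.1962]
top cover_knob 0.3 [213.5 232.3] [0.531  0.1833]
top cover_knob 0.2 [254.  118.7] [0.4595 0.3968]
top fin 0.68 [206.3 228.6] [0.5519 0.1968]
top chute 0.74 [212.8 231.3] [0.547 0.2  ]
top spout 0.68 [166.9 224.3] [0.6495 0.2144]
top spout 0.55 [207.1 266.1] [0.5574 0.1234]
top spacer0 0.57 [228.2 231.3] [0.5119 0.1983]
top spacer0 0.49 [212.6 230.4] [0.5456 0.2   ]
top spacer0 0.47 [227.4 240.4] [
[... 283 characters left out ...]
2261]
side spout 0.59 [244.9 277.7] [0.5501 0.1312]
side spacer0 0.53 [266.4 283.9] [0.5128 0.195 ]
side spacer0 0.36 [266.7 297.7] [0.4831 0.1855]
side cover_knob 0.88 [126.6 322.6] [ 0.5413 -0.2032]
side cover_knob 0.71 [265.3 268.8] [0.5191 0.2732]
side chute 0.9 [267.3 266.2] [0.5539 0.2001]
side spout 0.71 [243.7 276.8] [0.5534 0.1284]
side spout 0.58 [261.7 227.1] [0.6439 0.217 ]
side spacer0 0.58 [262.6 293.8] [0.4951 0.1774]
side spacer0 0.45 [261.8 283.4] [0.5181 0.1831]
[0.4679521  0.18634637 0.025     ] [0.64594674 0.20857339 0.025     ] 0.12423160667184846 0.17937706714549326
0.93 ((228.5299835205078, 207.20999145507812), (83.72145080566406, 29.557065963745117), 81.8698959350586)
```

```bash
for i in 1; do python3 -m inch '0.2 -0.09 0.12 0 0.0918;0.2 -0.09 0.12 0 0.0918;0.467 -0.215 0.273 0 0.0918;0.467 -0.215 0.273 0 0.0918;0.467 -0.215 0.273 0 0.0918' >/dev/null; python3 -c "
from h import *
st();go((.5425,-.198,.2))"; done
```

```text
5.05 [ 0.3099 -0.3591  0.5324] [[0.964, 0.263, 0.039], [0.265, -0.957, -0.119], [0.006, 0.125, -0.992]] [ 0.7 -0.7  1.1] 1.001 [ 0.466  0.048  0.271  1.775  0.053  1.212 -0.583]
grasp [ 0.3161 -0.3781  0.3747] z [ 0.039 -0.119 -0.992] y [ 0.263 -0.957  0.125]
shift [ 0.265 -0.135  0.161]
```

```bash
python3 -m inch '0.265 -0.135 0.161 0 0.0918;0.265 -0.135 0.161 0 0.0918;0.265 -0.135 0.161 0 0.0918;0.265 -0.135 0.161 0 0.0918;0.265 -0.135 0.161 0 0.0918'>/dev/null;python3 -m inch '0 0 0 0 0.0918;0 0 0 0 0.0918'>/dev/null; python3 -c "
from h import *
st();go((.5425,-.198,.2),(.5425,-.198,.119))"
```

```text
5.75 [ 0.4767 -0.2263  0.4028] [[0.963, 0.265, 0.036], [0.268, -0.956, -0.118], [0.004, 0.124, -0.992]] [ 0.2 -0.2  1.4] 1.0 [ 0.214  0.253  0.112  1.857  0.089  0.963 -1.026]
grasp [ 0.4825 -0.2451  0.245 ] z [ 0.036 -0.118 -0.992] y [ 0.265 -0.956  0.124]
shift [ 0.07  -0.035  0.041]
shift [ 0.07  -0.045  0.122]
```

```bash
python3 -m inch '0.07 -0.035 0.041 0 0.0918;0.07 -0.035 0.041 0 0.0918;0.07 -0.040 0.082 0 0.0918;0.07 -0.045 0.122 0 0.0918;0.07 -0.045 0.122 0 0.0918'; python3 -m inch '0 0 0 0 0.0918' >/dev/null; python3 - <<'E'
from h import *
st();go((.5425,-.198,.119))
snap('side','s1.png')
im=cv2.imread('pics/s1.png')[60:220,230:430];cv2.imwrite('pics/s1c.png',cv2.resize(im,(750,600)))
E
```

```text
clock: 6.25
position: [0.5341, -0.1807, 0.2739]
ee_rot: [2.993, 0.402, 0.022]
force: [-2.1, -0.3, 1.3]
width: 1.003
gripper_force: 0.0
6.35 [ 0.5362 -0.1812  0.2785] [[0.965, 0.261, 0.038], [0.264, -0.957, -0.119], [0.005, 0.125, -0.992]] [0.6 0.3 0.3] 0.998 [ 0.129  0.459  0.088  1.903  0.106  0.723 -1.175]
grasp [ 0.5422 -0.2002  0.1208] z [ 0.038 -0.119 -0.992] y [ 0.261 -0.957  0.125]
shift [ 0.001 -0.002  0.002]
```

View pics/s1c.png

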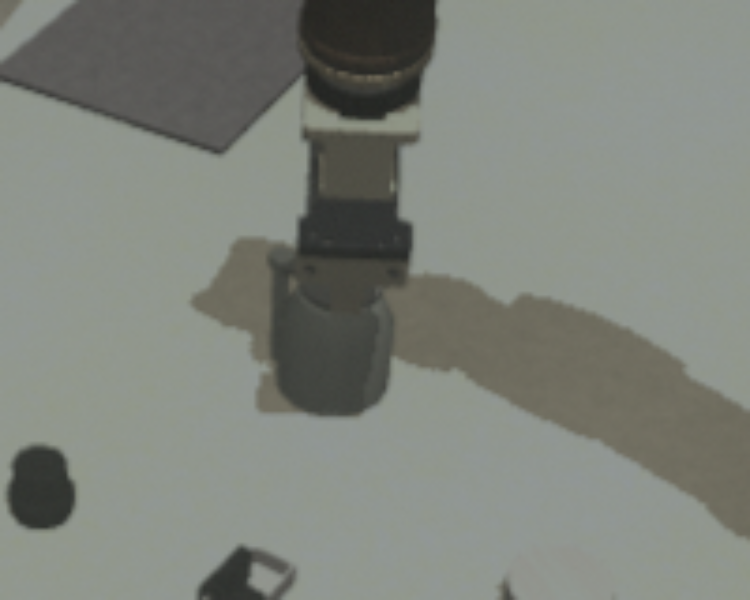

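The hand stands over the cover with the canister and hinge post showing under it (crop 335,340 and 280,260); the knob is between the fingers. I'll close on it.

```bash
python3 -m inch '0 0 0 0 0.06;0 0 0 0 0.01;0 0 0 0 0.01;0 0 0 0 0.01;0 0 0 0 0.01' 8; python3 -m inch '0 0 0 0 0.01;0 0 0 0 0.01;0 0 0 0 0.01;0 0 0 0 0.01;0 0 0 0 0.01'; python3 - <<'E'
from h import *
p,M=pose();g=p+.159*M[:,2];go()
h=np.array([.594,-.209])   # hinge
v=g[:2]-h; print('radius',np.linalg.norm(v),'heading',np.arctan2(v[1],v[0]))
th=np.arctan2(v[1],v[0]); h=g[:2]-.048*v/np.linalg.norm(v)
for a in np.linspace(0.22,2.64,12):
    t=np.r_[h+.048*np.array([np.cos(th+a),np.sin(th+a)]),g[2]]
    print(*np.round(M.T@(t-g),3))
E
```

```text
clock: 6.9
position: [0.5365, -0.1799, 0.2777]
ee_rot: [2.991, 0.404, 0.034]
force: [-0.5, 0.4, 0.1]
width: 0.618
gripper_force: 0.0
clock: 7.4
position: [0.536, -0.1796, 0.2771]
ee_rot: [2.992, 0.404, 0.031]
force: [-1.3, 0.7, 0.0]
width: 0.188
gripper_force: 8.0
grasp [ 0.5418 -0.1984  0.1193] z [ 0.037 -0.118 -0.992] y [ 0.263 -0.957  0.124]
radius 0.053241597694231924 heading 2.9414468395800952
-0.004 0.01 0.001
-0.005 0.02 0.002
-0.004 0.031 0.004
-0.001 0.041 0.005
0.004 0.05 0.006
0.011 0.057 0.007
0.02 0.063 0.008
0.03 0.067 0.009
0.04 0.069 0.009
0.05 0.069 0.009
0.061 0.066 0.008
0.07 0.061 0.008
```

```bash
python3 -m inch '-0.004 0.01 0.001 0 0.01;-0.005 0.02 0.002 0 0.01;-0.004 0.031 0.004 0 0.01;-0.001 0.041 0.005 0 0.01;0.004 0.05 0.006 0 0.01'; python3 -m inch '0.003 0.004 0 0 0.01;0.007 0.007 0.001 0 0.01;0.011 0.011 0.001 0 0.01;0.016 0.013 0.002 0 0.01;0.016 0.013 0.002 0 0.01'
```

```text
clock: 7.9
position: [0.5536, -0.2279, 0.2774]
ee_rot: [2.992, 0.404, 0.031]
force: [-2.7, 2.6, -1.7]
width: 0.188
gripper_force: 7.9
clock: 8.4
position: [0.5737, -0.2357, 0.2776]
ee_rot: [2.991, 0.405, 0.036]
force: [2.2, 2.2, -1.8]
width: 0.185
gripper_force: 8.0
```

```bash
python3 -m inch '0.01 0.004 0.001 0 0.01;0.02 0.006 0.001 0 0.01;0.03 0.006 0.001 0 0.01;0.041 0.003 0 0 0.01;0.05 -0.002 0 0 0.01'; python3 -m inch '0 0 0 0 0.01;0.004 -0.004 0 0 0.01;0.004 -0.004 0 0 0.01'; python3 -c "
from h import *
p,M=pose();g=p+.159*M[:,2];go();print(g[:2]-[.594,-.209])"
```

```text
clock: 8.9
position: [0.6162, -0.2209, 0.2758]
ee_rot: [2.994, 0.402, 0.015]
force: [-10.9, -3.8, 1.1]
width: 0.188
gripper_force: 8.0
clock: 9.2
position: [0.6212, -0.2184, 0.2763]
ee_rot: [2.989, 0.399, 0.026]
force: [-6.9, -4.6, -2.5]
width: 0.192
gripper_force: 7.9
grasp [ 0.6265 -0.2378  0.1186] z [ 0.034 -0.122 -0.992] y [ 0.26  -0.957  0.126]
[ 0.03251317 -0.02877476]
```

```bash
python3 -m inch '0 0 0 0 0.06;0 0 0 0 0.06;0 0.002 -0.04 0 0.06;0 0.011 -0.09 0 0.06;0 0.017 -0.14 0 0.06'>/dev/null; python3 -c "
from h import *
st();p,M=pose();print(M.T@(np.array([.47,.28,.7])-p))
for c in('top','side'):
    arm.get_image(c)
    for r in arm.place_of(c,'cover_knob')[:1]: print(c,r['conf'],at_z(c,r['point'],.114))
    for r in arm.place_of(c,'mouth')[:1]: print(c,'mouth',r['conf'],at_z(c,r['point'],.085))
    for r in arm.place_of(c,'canister')[:1]: print(c,'can',r['conf'],at_z(c,r['point'],0))
"
```

```text
9.7 [ 0.6225 -0.2155  0.4189] [[0.964, 0.263, 0.04], [0.266, -0.957, -0.119], [0.007, 0.125, -0.992]] [ 1.3 -0.3  0.7] 0.574 [ 0.159  0.457  0.093  1.509  0.073  1.112 -1.091]
[-0.01344662 -0.47886438 -0.3438593 ]
top 0.96 [ 0.61980728 -0.23392415  0.114     ]
top mouth 0.98 [ 0.55066187 -0.18937956  0.085     ]
top can 0.96 [ 0.54134238 -0.19284445  0.        ]
side 0.73 [ 0.62419981 -0.23802618  0.114     ]
side mouth 0.82 [ 0.54048909 -0.18841278  0.085     ]
side can 0.75 [ 0.54918836 -0.20332589  0.        ]
```

```bash
python3 -m inch '-0.013 -0.479 -0.344 0 0.0918;-0.013 -0.479 -0.344 0 0.0918;-0.013 -0.479 -0.344 0 0.0918;-0.013 -0.479 -0.344 0 0.0918;-0.013 -0.479 -0.344 0 0.0918'>/dev/null; python3 -m inch '0 -0.26 -0.2 0 0.0918;0 -0.26 -0.2 0 0.0918;0 -0.26 -0.2 0 0.0918;0 -0.26 -0.2 0 0.0918;0 -0.26 -0.2 0 0.0918'>/dev/null; python3 -c "
from h import *
st()"; python3 -m inch '0 0 -0.25 0 0.0918;0 0 -0.25 0 0.0918;0 0 -0.25 0 0.0918;0 0 -0.25 0 0.0918;0 0 -0.25 0 0.0918'>/dev/null;  python3 -c "
from h import *
st()"
```

```text
11.1 [0.4994 0.204  0.6629] [[0.964, 0.263, 0.037], [0.266, -0.957, -0.119], [0.004, 0.125, -0.992]] [0.5 0.4 0. ] 1.001 [-0.456  0.21  -0.099  1.276  0.143  1.687 -1.841]
11.6 [0.5025 0.2149 0.7835] [[0.965, 0.259, 0.03], [0.261, -0.958, -0.121], [-0.002, 0.125, -0.992]] [ 0.5  0.1 -1.1] 0.999 [-0.876  0.286  0.55   0.924 -0.026  1.984 -1.661]
```

```bash
for k in 1 2; do python3 -m inch '0 0 -0.25 0 0.0918;0 0 -0.25 0 0.0918;0 0 -0.25 0 0.0918;0 0 -0.25 0 0.0918;0 0 -0.25 0 0.0918'>/dev/null;  python3 -c "
from h import *
st()"; done;  python3 -m inch '0.15 0 -0.2 0 0.0918;0.15 0 -0.2 0 0.0918;0.15 0 -0.2 0 0.0918;0.15 0 -0.2 0 0.0918;0.15 0 -0.2 0 0.0918'>/dev/null;  python3 -c "
from h import *
st()"
```

```text
12.1 [0.3764 0.2569 0.8699] [[0.898, 0.393, 0.197], [0.406, -0.913, -0.032], [0.168, 0.109, -0.98]] [ 2.3 -0.7 -3.3] 1.002 [-1.347  0.106  0.713  0.919  0.082  2.    -1.758]
12.6 [0.3305 0.2924 0.8855] [[0.894, 0.377, 0.241], [0.394, -0.919, -0.021], [0.213, 0.114, -0.97]] [ 0.5 -0.3 -0.3] 0.998 [-1.928  0.135  1.316  0.92   0.031  2.002 -1.779]
13.1 [0.3446 0.3313 0.9076] [[0.861, 0.409, 0.302], [0.422, -0.906, 0.025], [0.284, 0.105, -0.953]] [-0.3  3.  -0.1] 1.0 [-1.708  0.265  1.311  0.77  -0.164  2.002 -1.666]
```

```bash
python3 -m inch '0 0 0.1 -0.3 0.0918;0 0 0.2 -0.45 0.0918;0 0 0.2 -0.6 0.0918;0 0 0.2 -0.7 0.0918;0 0 0.2 -0.75 0.0918'>/dev/null;  python3 -c "
from h import *
st();go((.548,.197,.25))
p,M=pose();print(np.arctan2(M[1,0],M[0,0]))"
```

```text
13.6 [0.4109 0.3214 0.7064] [[0.373, 0.883, 0.285], [0.92, -0.391, 0.008], [0.119, 0.26, -0.958]] [-0.5  0.6  0.2] 1.0 [-1.88   0.105  1.215  1.387  0.076  1.486 -1.076]
grasp [0.4563 0.3227 0.554 ] z [ 0.285  0.008 -0.958] y [ 0.883 -0.391  0.26 ]
shift [-0.118  0.051  0.317]
1.1862253127692906
```

```bash
python3 -m inch '-0.118 0.051 0.317 -0.75 0.0918;-0.118 0.051 0.317 -0.75 0.0918;-0.118 0.051 0.317 -0.75 0.0918;-0.118 0.051 0.317 -0.75 0.0918;-0.118 0.051 0.317 -0.75 0.0918'>/dev/null;python3 -m inch '0 0 0.01 -0.75 0.0918;0 0 0.01 -0.75 0.0918;0 0 0.01 -0.75 0.0918;0 0 0.01 -0.75 0.0918;0 0 0.01 -0.75 0.0918'>/dev/null;  python3 -c "
from h import *
st();go((.548,.197,.25))
p,M=pose();print(np.arctan2(M[1,0],M[0,0]))"
```

```text
14.6 [0.4813 0.236  0.4889] [[-0.842, 0.451, 0.295], [0.477, 0.879, 0.017], [-0.252, 0.155, -0.955]] [-0.4 -0.   0. ] 0.999 [-1.394  0.166  0.929  1.837 -0.01   0.931  0.591]
grasp [0.5282 0.2387 0.337 ] z [ 0.295  0.017 -0.955] y [0.451 0.879 0.155]
shift [-0.015 -0.041  0.088]
2.626711367739757
```

```bash
python3 -m inch '-0.015 -0.041 0.088 -0.61 0.0918;-0.015 -0.041 0.088 -0.61 0.0918;-0.015 -0.041 0.088 -0.61 0.0918;-0.015 -0.041 0.088 -0.61 0.0918;-0.015 -0.041 0.088 -0.61 0.0918'>/dev/null;python3 -m inch '0 0 0 0 0.0918' >/dev/null;  python3 - <<'E'
from h import *
st();go((.548,.197,.25),(.548,.197,.07))
snap('side','s2.png');snap('top','t2.png')
for c in('top','side'):
    for q,z in(('fin',.066),('chute',0),('spout',.003)):
        for r in arm.place_of(c,q):
            P=at_z(c,r['point'],z)[:2]
            if np.hypot(*(P-[.57,.2]))<.1:print(c,q,round(r['conf'],2),np.round(r['point'],1),P.round(4))
im=np.hstack([cv2.imread('pics/s2.png')[150:330,170:370],cv2.imread('pics/t2.png')[120:300,140:340]]);cv2.imwrite('pics/c2.png',cv2.resize(im,(800,360)))
E
```

```text
15.2 [0.5013 0.1942 0.4021] [[-0.95, -0.107, 0.295], [-0.107, 0.994, 0.017], [-0.295, -0.015, -0.955]] [ 0.1  1.2 -0.3] 0.999 [-1.116  0.245  0.741  1.965 -0.094  0.713  1.329]
grasp [0.5482 0.1969 0.2502] z [ 0.295  0.017 -0.955] y [-0.107  0.994 -0.015]
shift [0. 0. 0.]
shift [0.053 0.003 0.172]
top fin 0.58 [209.6 228.2] [0.5452 0.1977]
top chute 0.88 [213.3 232.5] [0.5459 0.1974]
top spout 0.73 [204.6 265.9] [0.5629 0.1238]
top spout 0.58 [165.7 222.2] [0.6524 0.2191]
side fin 0.94 [248.8 267.4] [0.5506 0.1979]
side chute 0.86 [265.8 266.5] [0.5547 0.1959]
side spout 0.92 [262.6 223.1] [0.6516 0.2224]
side spout 0.79 [240.7 276.6] [0.5569 0.1198]
```

View pics/c2.png

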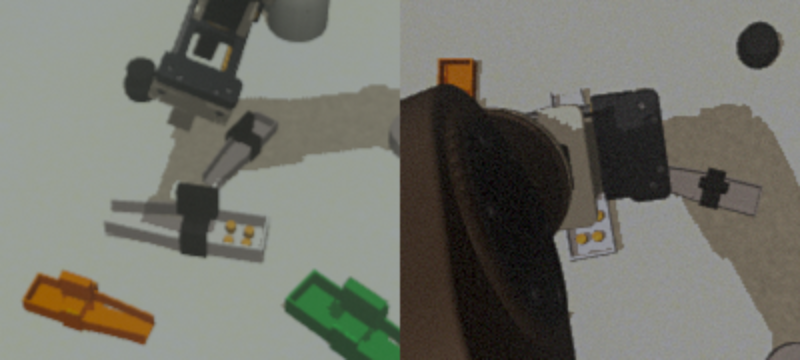

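The picture shows the hand hovering beside the fin in perspective (crop 195,215 side), the spacers still standing in the tail; the fin position is confirmed at (0.548, 0.198). Descending and gripping.

```bash
python3 -m inch '0.015 0.002 0.05 -0.05 0.0918;0.03 0.002 0.1 -0.05 0.0918;0.045 0.003 0.145 -0.05 0.0918;0.053 0.003 0.172 -0.05 0.0918;0.053 0.003 0.172 -0.05 0.0918'; python3 -m inch '0 0 0 0 0.06;0 0 0 0 0.03;0 0 0 0 0.005;0 0 0 0 0.005;0 0 0 0 0.005' 15;python3 -m inch '0 0 0 0 0.005;0 0 0 0 0.005;0 0 0 0 0.005;0 0 0 0 0.005;0 0 0 0 0.005' 40;python3 -m inch '0 0 0 0 0.005'; python3 -c "
from h import *
st();go()"
```

```text
clock: 16.1
position: [0.5003, 0.1941, 0.2195]
ee_rot: [-0.226, 2.838, -0.013]
force: [-0.1, -0.6, 0.3]
width: 1.0
gripper_force: 0.0
clock: 16.6
position: [0.5019, 0.1952, 0.2239]
ee_rot: [-0.227, 2.83, -0.007]
force: [-0.0, -0.0, -0.1]
width: 0.617
gripper_force: 0.0
clock: 17.1
position: [0.5018, 0.195, 0.223]
ee_rot: [-0.226, 2.832, -0.008]
force: [0.2, 1.7, 1.6]
width: 0.175
gripper_force: 1.0
clock: 17.2
position: [0.5018, 0.1953, 0.2232]
ee_rot: [-0.227, 2.831, -0.007]
force: [-1.1, 0.7, 3.5]
width: 0.154
gripper_force: 40.0
17.2 [0.5018 0.1953 0.2232] [[-0.942, -0.155, 0.296], [-0.156, 0.988, 0.019], [-0.296, -0.028, -0.955]] [-1.1  0.7  3.5] 0.154 [-0.864  0.505  0.465  2.136 -0.36   0.284  1.583]
grasp [0.549  0.1983 0.0714] z [ 0.296  0.019 -0.955] y [-0.155  0.988 -0.028]
```

```bash
cat >> h.py <<'E'
G=np.array([.549,.1983,.0714]); MG=R.from_rotvec([-0.227,2.831,-0.007]).as_matrix()
PG=G-.159*MG[:,2]
ST=MG.T@(np.array([.652,.215,.003])-PG)      # spout in tool frame
def plan(items):   # (spout target, heading-change phi since grasp, clockwise +)
    p,M=pose()
    f=np.arctan2(-(MG.T@M)[0,1],(MG.T@M)[0,0])
    print('phi now',round(f,3),'spout',np.round(p+M@ST,4),'tilt',np.degrees(np.arccos((M@MG.T)[2,2])).round(1))
    for S,ph in items:
        r=ph-f; P=np.array(S)-M@R.from_euler('z',r).apply(ST)
        print(*np.round(M.T@(P-p),3),round(r,3), ' tcp',P.round(3))
E
python3 -m inch '0.005 0 0.0 0 0.005' >/dev/null; python3 -m inch '-0.003 0 -0.01 0 0.005;-0.012 0 -0.04 0 0.005;-0.026 -0.001 -0.085 0 0.005;-0.038 -0.001 -0.125 0 0.005;-0.048 -0.002 -0.155 0 0.005'; python3 - <<'E'
from h import *
S=np.array([.553,-.1915,.1])
import itertools
p,M=pose()
plan([(p+M@ST,0),((.6,0.05,.2),.4),(S+[0,0,.05],.8),(S,.8)])
E
```

```text
clock: 17.8
position: [0.4963, 0.1963, 0.386]
ee_rot: [-0.225, 2.832, -0.008]
force: [1.1, 1.1, -2.1]
width: 0.148
gripper_force: 40.0
phi now 0.001 spout [0.6462 0.2157 0.1656] tilt 0.1
-0.0 -0.0 0.0 -0.001  tcp [0.496 0.196 0.386]
0.054 -0.127 -0.049 0.399  tcp [0.45  0.062 0.421]
0.134 -0.33 -0.02 0.799  tcp [ 0.415 -0.15   0.375]
0.148 -0.328 0.028 0.799  tcp [ 0.415 -0.15   0.325]
```

```bash
python3 -m inch '0.006 -0.014 -0.005 0.06 0.005;0.018 -0.044 -0.015 0.14 0.005;0.034 -0.08 -0.03 0.24 0.005;0.05 -0.12 -0.035 0.34 0.005;0.066 -0.16 -0.035 0.44 0.005'; python3 - <<'E'
from h import *
S=np.array([.553,-.1915,.1])
plan([(S+[0,0,.05],.8),(S+[0,0,.02],.8)])
E
```

```text
clock: 18.3
position: [0.4476, 0.0262, 0.4024]
ee_rot: [0.403, 2.818, 0.089]
force: [0.8, 0.2, -1.8]
width: 0.155
gripper_force: 40.0
phi now 0.444 spout [0.5965 0.011  0.181 ] tilt 7.5
-0.013 -0.181 0.013 0.356  tcp [ 0.415 -0.151  0.375]
-0.005 -0.184 0.042 0.356  tcp [ 0.415 -0.151  0.345]
```

```bash
python3 -m inch '-0.003 -0.04 0.003 0.08 0.005;-0.006 -0.08 0.006 0.16 0.005;-0.01 -0.12 0.01 0.24 0.005;-0.012 -0.155 0.012 0.31 0.005;-0.013 -0.181 0.013 0.356 0.005'>/dev/null;python3 -m inch '0 0 0 0 0.005;0 0 0 0 0.005' >/dev/null; python3 - <<'E'
from h import *
st()
S=np.array([.553,-.1915,.1])
plan([(S+[0,0,.03],.8),(S+[0,0,.02],1.0)])
snap('side','s3.png');snap('top','t3.png')
for c in('top','side'):
    p,M=pose();w=p+M@ST
    print(c,'proj spout',np.round(proj(c,w)),'mouth',np.round(proj(c,(.543,-.193,.085))))
    for q in ('spout','mouth'):
        for r in arm.place_of(c,q)[:3]: print(q,round(r['conf'],2),np.round(r['point']),at_z(c,r['point'],w[2] if q=='spout' else .085).round(3))
im=np.hstack([cv2.imread('pics/s3.png')[80:260,220:420],cv2.imread('pics/t3.png')[120:300,320:520]]);cv2.imwrite('pics/c3.png',cv2.resize(im,(800,360)))
E
```

```text
19.0 [ 0.4164 -0.1497  0.3753] [[-0.769, 0.567, 0.294], [0.598, 0.801, 0.018], [-0.225, 0.19, -0.956]] [-0.4  0.1 -1.8] 0.152 [-0.746  0.114  1.146  2.207 -0.389  0.65   1.599]
phi now 0.798 spout [ 0.554  -0.1905  0.1499] tilt 13.2
0.005 -0.005 0.019 0.002  tcp [ 0.415 -0.151  0.355]
0.006 0.009 0.028 0.202  tcp [ 0.425 -0.139  0.349]
top proj spout [193. 436.] mouth [205. 425.]
spout 0.92 [212. 166.] [0.531 0.298 0.15 ]
spout 0.87 [193. 439.] [ 0.555 -0.195  0.15 ]
spout 0.69 [358. 177.] [0.278 0.275 0.15 ]
mouth 0.59 [201. 426.] [ 0.55  -0.196  0.085]
side proj spout [117. 317.] mouth [137. 320.]
spout 0.88 [117. 321.] [ 0.545 -0.193  0.15 ]
spout 0.86 [348. 393.] [0.252 0.394 0.15 ]
spout 0.84 [245. 273.] [0.518 0.249 0.15 ]
```

View pics/c3.png

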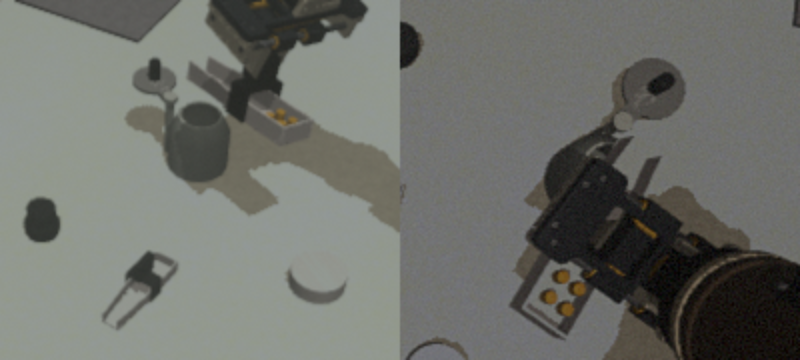

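The side crop shows the cover aside and the spout hanging just behind and over the mouth (side pixel 117,321; top 193,439, as my model predicts), the spacers still at the tail. Continuing to turn.

```bash
python3 - <<'E'
from h import *
S=np.array([.553,-.1915,0])
plan([(S+[0,0,z],f) for f,z in((.92,.14),(1.04,.13),(1.16,.12),(1.28,.11),(1.4,.106))])
E
```

```text
phi now 0.794 spout [ 0.5556 -0.1887  0.1504] tilt 13.2
0.002 0.004 0.009 0.126  tcp [ 0.421 -0.143  0.367]
0.003 0.012 0.019 0.246  tcp [ 0.427 -0.137  0.359]
0.003 0.019 0.028 0.366  tcp [ 0.434 -0.131  0.352]
0.001 0.026 0.038 0.486  tcp [ 0.442 -0.126  0.344]
-0.002 0.034 0.042 0.606  tcp [ 0.45  -0.122  0.343]
```

```bash
python3 -m inch '0.002 0.004 0.009 0.126 0.005;0.003 0.012 0.019 0.246 0.005;0.003 0.019 0.028 0.366 0.005;0.001 0.026 0.038 0.486 0.005;-0.002 0.034 0.042 0.606 0.005';  python3 - <<'E'
from h import *
st()
S=np.array([.553,-.1915,0])
plan([(S+[0,0,.104],f) for f in(1.5,1.6,1.7,1.8,1.9,2.0,2.1,2.2,2.3,2.4)])
E
```

```text
clock: 19.8
position: [0.4507, -0.1214, 0.3417]
ee_rot: [1.69, 2.353, 0.278]
force: [0.2, -0.7, -2.2]
width: 0.153
gripper_force: 40.0
19.8 [ 0.4507 -0.1214  0.3417] [[-0.308, 0.905, 0.295], [0.948, 0.316, 0.019], [-0.076, 0.285, -0.955]] [ 0.2 -0.7 -2.2] 0.153 [-0.744  0.302  1.164  2.208 -0.704  0.645  1.227]
phi now 1.406 spout [ 0.5526 -0.1911  0.1047] tilt 22.1
-0.001 0.008 0.001 0.094  tcp [ 0.458 -0.119  0.343]
-0.001 0.015 0.001 0.194  tcp [ 0.465 -0.118  0.345]
-0.003 0.023 0.001 0.294  tcp [ 0.473 -0.117  0.348]
-0.006 0.031 0.001 0.394  tcp [ 0.48  -0.117  0.35 ]
-0.009 0.038 0.001 0.494  tcp [ 0.488 -0.118  0.352]
-0.013 0.045 0.001 0.594  tcp [ 0.495 -0.119  0.355]
-0.017 0.051 0.001 0.694  tcp [ 0.503 -0.121  0.357]
-0.022 0.057 0.001 0.794  tcp [ 0.51  -0.124  0.359]
-0.028 0.063 0.001 0.894  tcp [ 0.517 -0.128  0.361]
-0.034 0.068 0.001 0.994  tcp [ 0.523 -0.133  0.363]
```

```bash
python3 - <<'E'
from h import *
S=lambda f:np.array([.543-.007*np.cos(.157-f),-.193-.007*np.sin(.157-f),.104])
plan([(S(f),f) for f in(1.45,1.55,1.65,1.75,1.85)])
E
```

```text
phi now 1.406 spout [ 0.5526 -0.1911  0.1047] tilt 22.1
0.008 -0.006 -0.003 0.044  tcp [ 0.442 -0.115  0.342]
0.008 0.003 -0.002 0.144  tcp [ 0.45  -0.113  0.344]
0.006 0.012 -0.002 0.244  tcp [ 0.459 -0.112  0.347]
0.004 0.02 -0.002 0.344  tcp [ 0.467 -0.111  0.349]
0.001 0.028 -0.002 0.444  tcp [ 0.475 -0.112  0.351]
```

```bash
python3 -m inch '0.008 -0.006 -0.003 0.044 0.005;0.008 0.003 -0.002 0.144 0.005;0.006 0.012 -0.002 0.244 0.005;0.004 0.02 -0.002 0.344 0.005;0.001 0.028 -0.002 0.444 0.005' >/dev/null;  python3 - <<'E'
from h import *
st()
S=lambda f:np.array([.543-.008*np.cos(.157-f),-.193-.008*np.sin(.157-f),.104])
plan([(S(f),f) for f in(1.95,2.05,2.15,2.25,2.35)])
snap('side','s4.png');snap('top','t4.png')
im=np.hstack([cv2.imread('pics/s4.png')[80:260,220:420],cv2.imread('pics/t4.png')[120:300,320:520]]);cv2.imwrite('pics/c4.png',cv2.resize(im,(800,360)))
E
```

```text
20.3 [ 0.4754 -0.1115  0.3523] [[0.109, 0.949, 0.296], [0.993, -0.12, 0.019], [0.054, 0.291, -0.955]] [-0.5  0.5 -3.3] 0.15 [-0.804  0.382  1.257  2.153 -0.782  0.73   0.825]
phi now 1.848 spout [ 0.5444 -0.1858  0.105 ] tilt 27.4
0.0 0.008 0.001 0.102  tcp [ 0.483 -0.112  0.354]
-0.001 0.017 0.001 0.202  tcp [ 0.491 -0.114  0.356]
-0.003 0.025 0.002 0.302  tcp [ 0.499 -0.117  0.358]
-0.005 0.033 0.002 0.402  tcp [ 0.507 -0.121  0.36 ]
-0.009 0.041 0.002 0.502  tcp [ 0.514 -0.125  0.362]
```

View pics/c4.png

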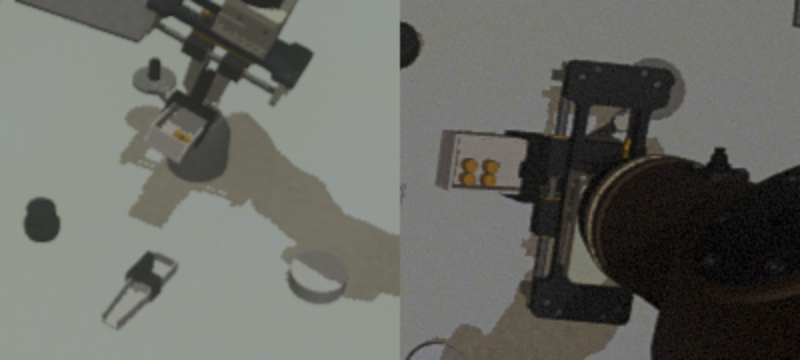

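Crops show the spout over the mouth and all four spacers still in the tail. Continuing.

```bash
python3 -m inch '0.0 0.008 0.001 0.102 0.005;-0.001 0.017 0.001 0.202 0.005;-0.003 0.025 0.002 0.302 0.005;-0.005 0.033 0.002 0.402 0.005;-0.009 0.041 0.002 0.502 0.005' >/dev/null;  python3 - <<'E'
from h import *
st()
S=lambda f:np.array([.543-.008*np.cos(.157-f),-.193-.008*np.sin(.157-f),.104])
plan([(S(f),f) for f in(2.45,2.55,2.65,2.75,2.85)])
E
```

```text
20.9 [ 0.5133 -0.1257  0.3616] [[0.551, 0.781, 0.295], [0.814, -0.581, 0.019], [0.186, 0.23, -0.955]] [-0.6 -0.1 -1.3] 0.153 [-0.741  0.487  1.279  2.055 -0.869  0.843  0.393]
phi now 2.348 spout [ 0.5467 -0.1869  0.1036] tilt 31.7
0.001 0.009 0.0 0.102  tcp [ 0.521 -0.131  0.364]
-0.0 0.018 0.0 0.202  tcp [ 0.527 -0.137  0.365]
-0.002 0.027 0.0 0.302  tcp [ 0.533 -0.143  0.367]
-0.005 0.035 0.0 0.402  tcp [ 0.538 -0.15   0.368]
-0.009 0.043 0.001 0.502  tcp [ 0.542 -0.158  0.369]
```

```bash
python3 -m inch '0.001 0.009 0.0 0.102 0.005;-0.0 0.018 0.0 0.202 0.005;-0.002 0.027 0.0 0.302 0.005;-0.005 0.035 0.0 0.402 0.005;-0.009 0.043 0.001 0.502 0.005' >/dev/null; python3 -m inch '0 0 0 0 0.005;0 0 0 0 0.005;0 0 0 0 0.005;0 0 0 0 0.005;0 0 0 0 0.005' >/dev/null; python3 - <<'E'
from h import *
st()
plan([])
snap('side','s5.png');snap('top','t5.png')
im=np.hstack([cv2.imread('pics/s5.png')[80:260,220:420],cv2.imread('pics/t5.png')[120:300,320:520]]);cv2.imwrite('pics/c5.png',cv2.resize(im,(800,360)))
E
```

```text
21.9 [ 0.5422 -0.1583  0.3692] [[0.858, 0.42, 0.296], [0.435, -0.9, 0.019], [0.274, 0.113, -0.955]] [ 0.  -0.  -0.7] 0.151 [-0.643  0.571  1.29   1.964 -0.934  0.944 -0.037]
phi now 2.849 spout [ 0.5506 -0.1903  0.104 ] tilt 34.1
```

View pics/c5.png

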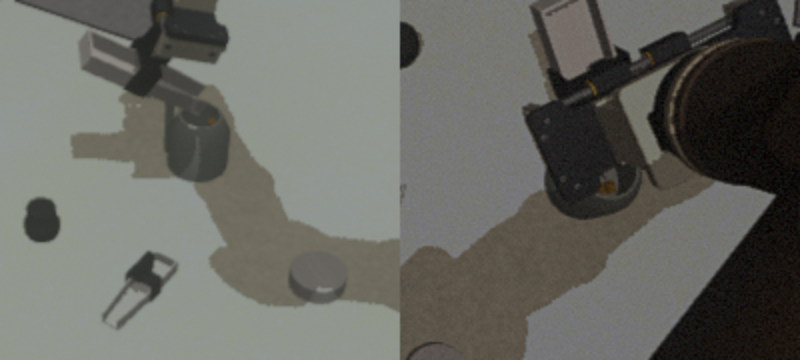

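Tail is empty, and brass shows inside the mouth (top crop 607,187; side 210,120). Lifting clear and turning back over the old place.

```bash
cat >> h.py <<'E'
def home(dz):
    p,M=pose(); Q=MG.T@M; f=np.arctan2(-Q[0,1],Q[0,0])
    print('shift',np.round(M.T@(PG+[0,0,dz]-p),3),'roll',round(-f,3))
E
python3 -m inch '0.011 0.004 -0.04 0 0.005;0.025 0.01 -0.086 0 0.005;0.027 0.011 -0.095 -0.1 0.005;0.027 0.011 -0.095 -0.25 0.005;0.027 0.011 -0.095 -0.4 0.005' >/dev/null; python3 -c "
from h import *
st();home(.17)"
```

```text
22.5 [ 0.5418 -0.1586  0.4692] [[0.623, 0.724, 0.297], [0.754, -0.656, 0.019], [0.208, 0.213, -0.955]] [-0.1 -0.  -1.5] 0.15 [-0.67   0.34   1.196  1.82  -0.566  0.988  0.019]
shift [ 0.226 -0.277  0.067] roll -2.444
```

```bash
python3 -m inch '0.03 -0.037 -0.01 -0.14 0.005;0.06 -0.074 -0.01 -0.28 0.005;0.09 -0.111 -0.01 -0.42 0.005;0.12 -0.148 -0.01 -0.56 0.005;0.15 -0.184 0.01 -0.70 0.005' >/dev/null; python3 -c "
from h import *
st();home(.17)"
```

```text
23.0 [0.5063 0.0772 0.4536] [[0.008, 0.954, 0.299], [1.0, -0.016, 0.023], [0.026, 0.299, -0.954]] [ 0.3  0.2 -1.6] 0.152 [-1.277  0.172  1.181  1.964 -0.199  0.814 -0.022]
shift [ 0.116 -0.024  0.059] roll -1.743
```

```bash
python3 -m inch '0.03 -0.005 0.01 -0.14 0.005;0.06 -0.012 0.02 -0.28 0.005;0.09 -0.018 0.04 -0.42 0.005;0.116 -0.024 0.059 -0.56 0.005;0.116 -0.024 0.059 -0.70 0.005' >/dev/null;python3 -m inch '0 0 0 -0.14 0.005;0 0 0 -0.28 0.005;0 0 0 -0.42 0.005;0 0 0 -0.56 0.005;0 0 0 -0.7 0.005' >/dev/null; python3 -c "
from h import *
st();home(.17)"
```

```text
24.0 [0.5029 0.1923 0.3913] [[-0.939, 0.173, 0.296], [0.187, 0.982, 0.018], [-0.288, 0.072, -0.955]] [-0.6  0.4 -1.7] 0.149 [-1.074  0.255  0.699  1.977 -0.095  0.685  1.036]
shift [ 0.001  0.003 -0.002] roll -0.345
```

```bash
python3 -m inch '0 0.003 0 -0.14 0.005;0 0.003 0 -0.28 0.005;0 0.003 0 -0.345 0.005;0 0.003 0 -0.345 0.005;0 0.003 0 -0.345 0.005' >/dev/null; python3 -c "
from h import *
st();home(.01);home(.0);plan([])"
```

```text
24.5 [0.5035 0.1952 0.3915] [[-0.944, -0.147, 0.296], [-0.149, 0.989, 0.018], [-0.295, -0.027, -0.955]] [ 0.4  0.2 -2.2] 0.15 [-1.013  0.248  0.614  1.969 -0.053  0.687  1.326]
shift [0.048 0.005 0.151] roll -0.008
shift [0.051 0.005 0.16 ] roll -0.008
phi now 0.008 spout [0.6536 0.2141 0.1712] tilt 0.1
```

```bash
python3 -m inch '0.013 0.001 0.04 -0.008 0.005;0.026 0.002 0.085 -0.008 0.005;0.039 0.004 0.125 -0.008 0.005;0.045 0.005 0.142 -0.008 0.005;0.048 0.005 0.151 -0.008 0.005' >/dev/null; python3 -m inch '0.001 0 0.004 0 0.005;0.002 0 0.008 0 0.005;0.003 0 0.0095 0 0.005;0.003 0 0.0095 0 0.005'; python3 -c "
from h import *
home(0)"
```

```text
clock: 25.4
position: [0.5023, 0.1957, 0.2237]
ee_rot: [-0.23, 2.83, -0.008]
force: [-0.7, -0.2, -0.7]
width: 0.15
gripper_force: 40.0
shift [ 0.001 -0.     0.   ] roll 0.002
```

```bash
python3 -m inch '0 0 0 0 0.02;0 0 0 0 0.04;0 0 0 0 0.07;0 0 0 0 0.07;0 0 0 0 0.07' 10 >/dev/null; python3 -m inch '0 0 -0.02 0 0.07;0 0 -0.05 0 0.07;0 0 -0.1 0 0.07;0 0 -0.15 0 0.07;0 0 -0.2 0 0.07' ;python3 -m inch '0.05 0 -0.05 0 0.07;0.1 0 -0.05 0 0.07;0.1 0 -0.05 0 0.07;0.1 0 -0.05 0 0.07'>/dev/null; python3 - <<'E'
from h import *
snap('side','s6.png');snap('top','t6.png')
for c in('top','side'):
    for q,z in(('cover_knob',.114),('spacer0',.011),('spout',.003),('chute',0)):
        for r in arm.place_of(c,q)[:4]: print(c,q,round(r['conf'],2),np.round(r['point']),at_z(c,r['point'],z).round(3)[:2])
im=np.hstack([cv2.imread('pics/s6.png')[80:300,190:410],cv2.imread('pics/t6.png')[120:340,270:490]]);cv2.imwrite('pics/c6.png',cv2.resize(im,(800,400)))
E
```

```text
clock: 26.4
position: [0.4423, 0.1915, 0.4153]
ee_rot: [-0.229, 2.832, -0.01]
force: [-0.5, 1.7, 0.8]
width: 0.764
gripper_force: 0.0
top cover_knob 0.71 [163. 453.] [ 0.618 -0.241]
top spacer0 0.54 [208. 428.] [ 0.546 -0.225]
top spacer0 0.47 [206. 416.] [ 0.552 -0.201]
top spout 0.89 [166. 225.] [0.653 0.213]
top spout 0.58 [205. 270.] [0.561 0.116]
top chute 0.94 [215. 292.] [0.538 0.067]
top chute 0.72 [208. 233.] [0.556 0.197]
top chute 0.71 [177. 169.] [0.63  0.338]
top chute 0.67 [309. 200.] [0.343 0.269]
side spout 0.87 [347. 394.] [0.242 0.304]
side spout 0.74 [261. 223.] [0.654 0.219]
side spout 0.62 [314. 241.] [0.56  0.336]
side spout 0.58 [243. 276.] [0.556 0.127]
side chute 0.87 [266. 268.] [0.55  0.196]
side chute 0.78 [320. 353.] [0.335 0.269]
side chute 0.65 [305. 214.] [0.624 0.333]
side chute 0.62 [228. 290.] [0.54  0.067]
```

View pics/c6.png

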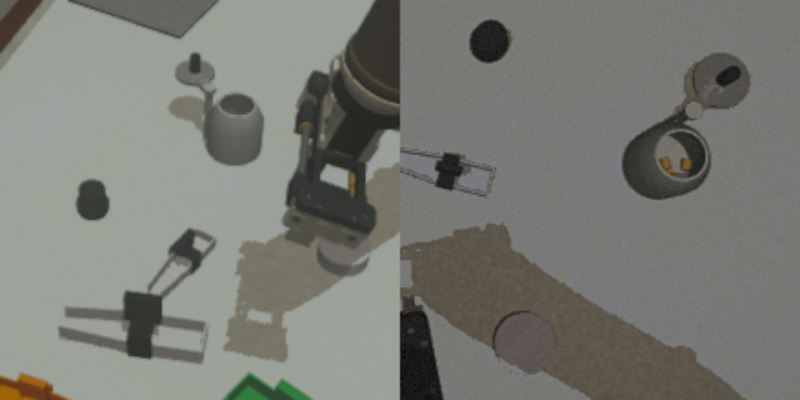

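The chute lies empty at its place, the cover is open, and brass shows in the mouth (crop 672,162). A brownish fleck by the loupe (crop 507,40) needs a check, so I'll zoom in.

```bash
python3 - <<'E'
import cv2,numpy as np
r=lambda f,a,b,n:cv2.resize(cv2.imread(f)[a:a+n,b:b+n],(400,300),interpolation=cv2.INTER_CUBIC)
cv2.imwrite('pics/c7.png',np.vstack([np.hstack([r('pics/t6.png',185,400,40),r('pics/t6.png',122,300,40)]),np.hstack([r('pics/t0.png',122,300,40),r('pics/s6.png',240,215,60)])]))
E
```

```text
(no output)
```

View pics/c7.png

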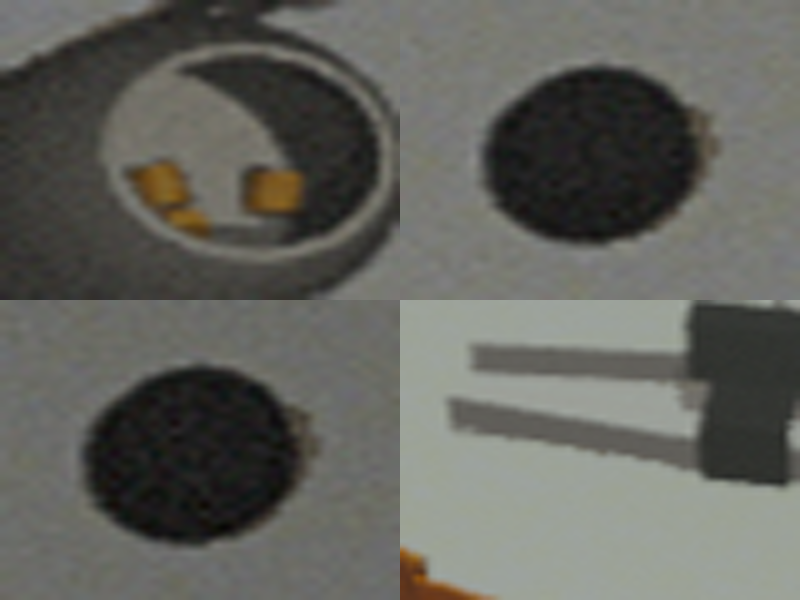

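```bash
python3 - <<'E'
import cv2,numpy as np
for f in('t6','s6','t0','s0'):
    h=cv2.cvtColor(cv2.imread(f'pics/{f}.png'),cv2.COLOR_BGR2HSV)
    m=((h[...,0]>12)&(h[...,0]<28)&(h[...,1]>130)&(h[...,2]>70)).astype('uint8')
    n,_,s,c=cv2.connectedComponentsWithStats(m); print(f,[(np.round(c[i]).astype(int).tolist(),int(s[i,4])) for i in range(1,n) if s[i,4]>4])
E
```

```text
t6 [([69, 105], 508), ([160, 151], 9), ([170, 162], 237), ([162, 154], 6), ([159, 159], 5), ([159, 172], 109), ([168, 195], 301), ([159, 196], 9), ([162, 201], 9), ([160, 206], 8), ([416, 209], 21), ([427, 210], 25), ([418, 214], 11), ([111, 252], 1408)]
s6 [([383, 181], 23), ([212, 303], 746), ([231, 301], 41), ([258, 367], 1413), ([80, 375], 693)]
t0 [([69, 105], 485), ([161, 150], 9), ([169, 181], 547), ([159, 172], 96), ([158, 183], 5), ([159, 200], 12), ([162, 200], 8), ([110, 252], 1342), ([238, 228], 16), ([228, 230], 18), ([230, 239], 20), ([238, 238], 21)]
s0 [([285, 262], 12), ([294, 265], 14), ([284, 270], 7), ([293, 270], 9), ([212, 303], 746), ([231, 302], 42), ([263, 363], 1638), ([80, 375], 702), ([251, 387], 6)]
```

No brass on the desk or in the chute. Three spacers show in the canister, and the fourth is most likely hidden behind its wall. Handing in.

```bash
python3 -c "
from h import *
st();print(arm.sign_off())"
```

```text
27.3 [0.3343 0.1751 0.4321] [[-0.942, -0.156, 0.296], [-0.159, 0.987, 0.017], [-0.295, -0.031, -0.955]] [-0.1 -0.9  0.2] 0.761 [-1.407 -0.175  0.607  2.214  0.393  0.882  0.714]
the job is handed in; nothing more can be done
None
```

I handed the job in at 27.3 s with the cover open, the spacers poured and the empty chute set back flat at its old place; three spacers show in the canister and I take the fourth to be hidden behind its wall, since no brass was left on the desk or visible in the chute, but no verdict was returned.

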